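Seat the griddle's temperature probe in its well

ROBOT

A 6-joint arm with a two-finger parallel gripper is mounted at the origin on the work surface. World frame = base frame: x ahead of the robot, y to its left, z up, the work surface at z = 0. Lengths are in m, angles in degrees, forces in N, time in s.
With the tool pointing down it reaches from about 0.325 to 0.775 m from the base axis. Payload 5.5 kg.
Tool frame: the origin (TCP) lies at the centre of the arm's flange, where the gripper is bolted on; the fingertips stand 182 mm ahead of it and the grasp point (between the pads) lies 163 mm ahead of it; z points along the fingers, y is the direction in which the jaws open and shut (so a half turn about z gives the same grasp; the last joint's range is limited). The gripper opens to 88 mm and grips with 3 to 60 N. Pads are 20 mm wide; open, the fingers measure 115 mm over their backs; the gripper's body (75 mm by 178 mm) begins 61 mm behind the grasp point.
Start: joints at [-73.78, 5.22, 70.514, -0, 104.267, -3.249], TCP at [0.2, -0.566, 0.405] pointing down, gripper open.
Joint ranges: [-164.24, 164.24], [-49.07, 125.15], [9.68, 141.18], [-86.29, 266.29], [3.28, 154.24], [-151.56, 151.56]. Speed limits (degrees/s): [147.25, 147.25, 172.46, 180, 180, 180].

INTERFACE

Orientations are given as [roll, pitch, yaw] about the fixed x, y, z axes, in that order (R = Rz(yaw) Ry(pitch) Rx(roll)).
In Python, from station import r gives the robot as it stands. The module is installed in compiled form; this text tells all that it offers. Calls block until the motion is done:
- r.reach(position, orientation): joint-space move of the TCP to a pose.
- r.servo_line(position, rotation=None, speed=0.15): straight line of the TCP; rotation=None keeps the orientation; speed is the mean speed in m/s.
- r.move_joints(angles): joint-space move.
- r.let_go() and r.grab(squeeze=None): open the fingers fully, or close them until they stop; squeeze is the grip in N (None keeps the last).
- r.wait(seconds).
- r.inverse_kinematics(position, orientation): joint angles nearest the present ones, or None.
- r.sense(): the state.
- r.snapshot(name): name is "side" or "top" or "wrist"; returns a dict with "frame" (420x560x3 uint8, red, green, blue), "fx", "fy", "cx", "cy" (pixels), "R" (3x3) and "t" (3): a world point X has camera coordinates R X + t. Camera axes: x right, y down, z forward; pixel columns grow to the right and rows downward; lengths in m; the calibration is good to about 2 mm. A picture is of the moment at which its call begins. There is no depth.
A pose or a line that the arm cannot do raises r.IKError and nothing moves.
- r.hand_in(): hands the job in, once; it reports no verdict.
The state is a dict: "clock": time; "joints": joint angles; "joint_vel": joint speeds; "joint_torque": joint torques, N m; "tcp_pos": TCP position; "orientation": TCP orientation; "contact_force": force on the tool from outside, world axes, zero at the start; "torque": the same for the moment, N m; "opening": finger opening in m.
Only numpy, scipy, OpenCV 4.12 (cv2) and the standard library are available. Lean on these libraries where they do the work, as an engineer would, in place of code of your own. Each camera call takes 0.05 s, during which the arm holds its last target. There are 200 camera calls.

TASK

Before the next batch of pancakes, take the temperature probe (the tool with the plain straight handle) out of the wooden rest and seat it upright in the griddle's round probe well, stem down and fully home with its flange on the rim, then let go. Do not use the square crumb tube beside it, leave the T-handled plunger standing in the rest, and lower the probe in rather than dropping it.

Things in the scene. Friction and masses are not known exactly. Their poses are not given: they have to be found in the camera images.
- probe_grip (a point): Mid-handle of the temperature probe, the place to grip; z runs up along the probe. It stands stem down: black straight round handle, 26 mm diameter, 74 mm high (37 above and below this point), on a steel disc flange 62 mm across, 6 mm thick, its underside 43 mm below this point; under it a steel stem, 10 mm diameter, 55 mm long, its tip 98 mm below this point. Mass about 0.16 kg.
- plunger_mid (a point): Point on the axis of the T-handled plunger, 43 mm above its flange's underside. Like the probe it stands in the rest, 140 mm from it; same flange and stem, but a 20 mm handle with a level crossbar 80 mm long, 22 mm thick on top (upper side 33 mm above this point). Leave it alone.
- rest: Fixed wooden tool rest, 260 (x) x 100 (y) x 70 mm high; origin: centre of its underside, z up. Two 36 mm holes at x = -70 and +70 mm, one holding the probe, the other the plunger, flanges lying on the top, stems hanging free; the probe lifts straight out.
- well_mouth (a point): Centre of the mouth of the fixed probe well, at its rim, 75 mm above the table; z up. Upright round steel tube, 64 mm outside, 36 inside, 65 deep, on the robot's side of the copper griddle (under 80 mm high). Probe home: flange on this rim, mid-handle 43 mm above this point. 150 mm to its left or right stands the crumb tube: square, 64 mm, as tall, 36 mm square opening; not to be used.
Mind the look-alikes: they are no part of the job. What is shaped like the part that bears well_mouth but red is not meant.

How it is judged:
By the outcome, as a careful person would: the job done as asked, in the order asked, and still so for the second after the job is handed in, with the robot touching nothing.
It also fails if it takes over 40 s, if anything falls off the work surface, if the arm or the gripper's body presses on something with over 40 N, if the wrist force passes 120 N, or if a joint passes its speed limit or range.

## Working session

There is one attempt and no reset: what is moved stays moved. The work goes in short steps, each a Python script; the robot and the scene stay as the last script left them, time stands still between calls to the robot, and variables do not carry over. Pictures are saved under pics/ and viewed, about 8 in all and at most 12, crops included, and the job is handed in when it is done.

```bash
mkdir -p pics; cat > h.py <<'E'
import numpy as np, cv2
from station import r
def snap(n,f):
    s=r.snapshot(n); cv2.imwrite('pics/'+f,s['frame'][:,:,::-1]); np.savez('pics/'+f[:-4]+'.npz',**{k:s[k] for k in s}); return s
def ray(s,u,v,z):
    R=np.array(s['R']);t=np.array(s['t']);c=-R.T@t
    d=R.T@np.array([(u-s['cx'])/s['fx'],(v-s['cy'])/s['fy'],1]); return c+d*(z-c[2])/d[2]
def proj(s,X):
    p=np.array(s['R'])@np.array(X)+np.array(s['t']); return s['fx']*p[0]/p[2]+s['cx'],s['fy']*p[1]/p[2]+s['cy']
E
python3 - <<'E'
from h import *
for n in('top','side'):
    s=snap(n,n+'1.png'); print(n,s['fx'],-np.array(s['R']).T@s['t'])
print(r.sense())
E
```

```text
top 459.7600039626685 [0.27029965 0.00146854 1.08925873]
side 466.31838857477453 [0.08237283 0.76612871 0.65749187]
{'clock': 0.1, 'joints': array([-7.37799938e+01,  5.25892707e+00,  7.05716759e+01, -2.47285180e-04,
        1.04266572e+02, -3.24874761e+00]), 'joint_vel': array([ 0.10181351, -0.1510193 , -0.14448137, -0.07472471,  0.0507347 ,
       -0.02564618]), 'joint_torque': array([ 4.29595981e-03, -4.47854519e+01, -4.07572353e+01,  7.01855938e-02,
        2.84195814e-02, -1.22053170e-04]), 'tcp_pos': array([ 0.19998931, -0.56575274,  0.40365087]), 'orientation': array([-1.79902967e+02, -5.26762865e-03,  1.94686887e+01]), 'contact_force': array([-0.48222673, -0.44036909,  1.1460294 ]), 'torque': array([-0.01342544,  0.02054682, -0.06915022]), 'opening': 0.08759772436414427}
```

View pics/top1.png

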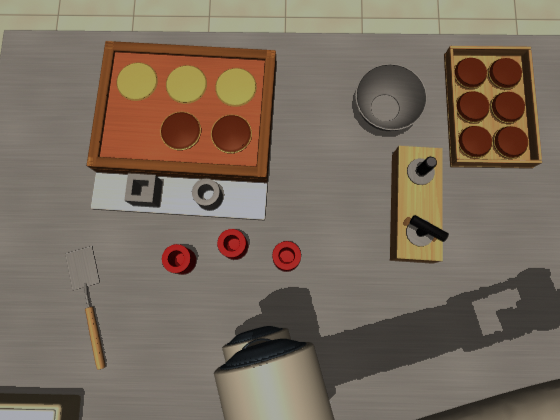

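View pics/side1.png

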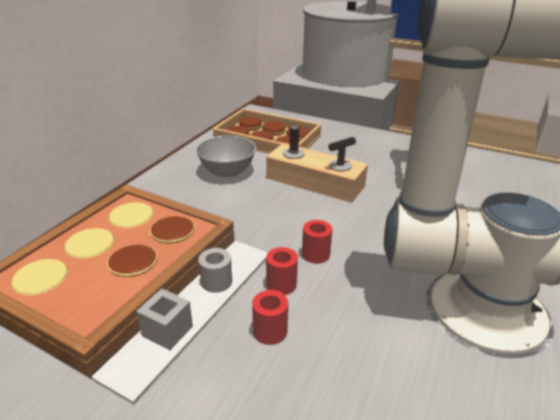

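The top view shows the probe's flange at about (421,171) and its handle top at (431,162). The plunger is at (421,233), the grey round well at (207,193) and the square tube at (142,187). The three red cups are decoys.

```bash
python3 - <<'E'
from h import *
s=np.load('pics/top1.npz')
for n,u,v,z in [('flange',421,171,.076),('handletop',431,162,.15),('plflange',420,233,.076),('well',207,193,.075),('square',142,187,.075),('rc1',400,147,.07),('rc2',441,147,.07),('rc3',443,261,.07),('rc4',391,261,.07),('bowl',390,97,.08)]: print(n,ray(s,u,v,z).round(4))
p=ray(s,421,171,.076); w=ray(s,207,193,.075)
print(np.hypot(*p[:2]),np.hypot(*w[:2]))
t=np.load('pics/side1.npz')
print(proj(t,p),proj(t,w))
for q,yaws in((p,(0,20,-20,180)),(w,(0,20,-20,180))):
  for y in yaws: print(y,r.inverse_kinematics([q[0],q[1],.113+.163],[180,0,y]))
E
```

```text
flange [ 0.5556 -0.3061  0.076 ]
handletop [ 0.5547 -0.3055  0.15  ]
plflange [ 0.4135 -0.2979  0.076 ]
well [0.4972 0.1787 0.075 ]
square [0.5089 0.3275 0.075 ]
rc1 [ 0.614  -0.2619  0.07  ]
rc2 [ 0.6153 -0.3563  0.07  ]
rc3 [ 0.353  -0.3475  0.07  ]
rc4 [ 0.3511 -0.2335  0.07  ]
bowl [ 0.7326 -0.2401  0.08  ]
0.634283465937844 0.528363416547716
(np.float64(293.5928403711551), np.float64(152.9536033293281)) (np.float64(217.36620665935266), np.float64(258.106684867775))
0 [-3.19244423e+01  1.11601808e+01  7.70501116e+01 -2.54444375e-14
  9.17897076e+01  5.80755577e+01]
20 [-3.19244423e+01  1.11601808e+01  7.70501116e+01 -2.54444375e-14
  9.17897076e+01  3.80755577e+01]
-20 [-3.19244423e+01  1.11601808e+01  7.70501116e+01 -2.54444375e-14
  9.17897076e+01  7.80755577e+01]
180 [ -31.92444234   11.16018078   77.05011158    0.           91.78970763
 -121.92444234]
0 [ 1.60841889e+01 -5.10736690e+00  9.38863299e+01 -2.54444375e-14
  9.12210370e+01  1.06084189e+02]
20 [ 1.60841889e+01 -5.10736690e+00  9.38863299e+01 -2.54444375e-14
  9.12210370e+01  8.60841889e+01]
-20 [ 1.60841889e+01 -5.10736690e+00  9.38863299e+01 -2.54444375e-14
  9.12210370e+01  1.26084189e+02]
180 [ 16.08418891  -5.1073669   93.88632989   0.          91.22103701
 -73.91581109]
```

Every size check agrees: flange spacing 142 mm (140 expected), well to tube 149 mm (150), handle axis vertical, and the side-view projections land on the parts. I'll move above the probe and take a wrist look.

```bash
python3 - <<'E'
from h import *
r.reach([.555,-.306,.42],[180,0,-3])
s=snap('wrist','wr1.png'); print(r.sense()['clock'],r.sense()['tcp_pos'],-s['R'].T@s['t'])
print(proj(s,[.5555,-.306,.15]),proj(s,[.5555,-.306,.076]),proj(s,[.5555,-.306,.113]))
E
```

```text
1.7667 [ 0.55441951 -0.30693909  0.41995434] [ 0.6329262  -0.31176601  0.40045728]
(np.float64(273.30001107053687), np.float64(210.64029362267638)) (np.float64(273.67525233923675), np.float64(191.33985297848432)) (np.float64(273.5099836413102), np.float64(199.8404070506036))
```

View pics/wr1.png

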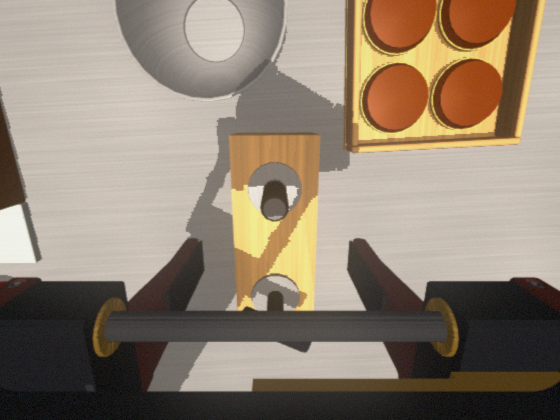

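The wrist view shows the handle top at (274,208) and the flange at (274,189). That is within about 2 px of the prediction, so I'll grasp and lift.

```bash
python3 - <<'E'
from h import *
r.servo_line([.5555,-.306,.276])
r.grab(25)
a=r.sense();print(a['clock'],a['opening'],a['contact_force'],a['tcp_pos'])
r.servo_line([.5555,-.306,.42],speed=.12)
a=r.sense();print(a['clock'],a['opening'],a['contact_force'],a['tcp_pos'])
r.reach([.4972,.1787,.43],[180,0,-3])
a=r.sense();print(a['clock'],a['opening'],a['contact_force'],a['tcp_pos'],a['orientation'])
s=snap('side','side2.png'); g=a['tcp_pos']-[0,0,.163]
for dz in(.037,-.04,-.098): print(proj(s,g+[0,0,dz]))
cv2.imwrite('pics/side2c.png',cv2.resize(s['frame'][60:360,100:400,::-1],None,fx=2,fy=2))
E
```

```text
3.85 0.025652045502293528 [ 0.79435781  0.14210767 -0.06438066] [ 0.55551575 -0.30596171  0.27595636]
5.2 0.025769312024983185 [ 0.28889974 -0.01910363 -2.91488656] [ 0.55554896 -0.30605692  0.41874526]
6.975 0.025978398735071694 [ 0.72459223 -0.40053044 -2.04993846] [0.49762375 0.17796357 0.42984856] [ 1.79977371e+02  2.65266765e-03 -3.07280326e+00]
(np.float64(209.22870305825418), np.float64(152.36493224734087))
(np.float64(212.25488950170916), np.float64(191.40540079311717))
(np.float64(214.3385823583945), np.float64(218.28687255650547))
```

View pics/side2c.png

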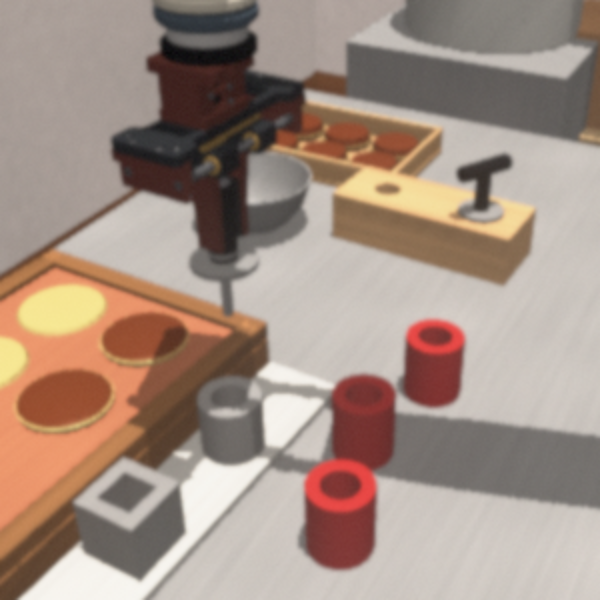

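The probe hangs upright: flange at (212,191) and tip at (214,217), as predicted. The plunger is untouched, and the well lies directly below. I'll lower it in steps and watch the force.

```bash
python3 - <<'E'
from h import *
for z,v in((.35,.12),(.33,.05),(.30,.05),(.288,.04),(.284,.02),(.282,.02),(.281,.01),(.280,.01)):
    r.servo_line([.4972,.1787,z],speed=v)
    a=r.sense();print(z,a['clock'],a['contact_force'].round(1),a['torque'].round(2),a['tcp_pos'].round(4))
    f=a['contact_force']
    if np.hypot(f[0],f[1])>6 or f[2]>4: print('contact');break
s=snap('side','side3.png')
cv2.imwrite('pics/side3c.png',cv2.resize(s['frame'][130:330,110:310,::-1],None,fx=3,fy=3))
E
```

```text
0.35 7.8417 [-0.6  0.5 -2.4] [ 0.03 -0.01 -0.03] [0.4974 0.1787 0.351 ]
0.33 8.3917 [ 0.5 -0.4 -2.4] [-0.01  0.04  0.05] [0.4972 0.1787 0.3297]
0.3 9.1417 [ 0.2 -1.  -1.3] [-0.   -0.02  0.01] [0.4972 0.1787 0.3002]
0.288 9.5917 [ 0.7  0.1 -1.7] [ 0.05 -0.01 -0.02] [0.4971 0.1787 0.2876]
0.284 9.9417 [ 0.3 -0.9 -1.4] [ 0.06 -0.05 -0.04] [0.4972 0.1787 0.2839]
0.282 10.1917 [-1.5  0.2 -2.9] [-0.02  0.04 -0.07] [0.4972 0.1787 0.2819]
0.281 10.4417 [ 0.7  0.9 -2. ] [ 0.01 -0.02 -0.02] [0.4972 0.1787 0.281 ]
0.28 10.6917 [-2.9 -0.2  5.9] [-0.16  0.52  0.03] [0.4972 0.1787 0.2809]
contact
```

View pics/side3c.png

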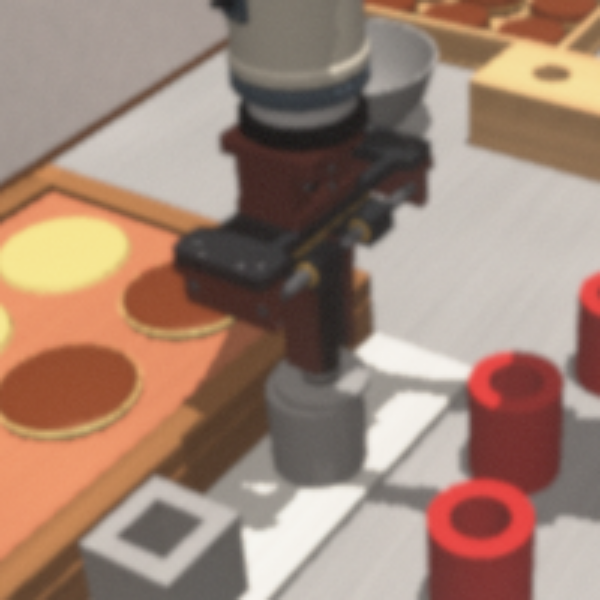

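The probe made contact at the expected home height (0.281), and the flange lies on the rim with no gap. I'll release, retreat and check.

```bash
python3 - <<'E'
from h import *
r.let_go(); r.wait(.3)
r.servo_line([.4972,.1787,.42],speed=.12)
r.reach([.45,-.1,.42],[180,0,-3]); r.wait(.5)
a=r.sense();print(a['clock'],a['opening'],a['contact_force'].round(1))
A=snap('side','side4.png');B=snap('top','top4.png')
g=[.4972,.1787,.118]
for s in(A,B): print([np.round(proj(s,np.array(g)+[0,0,d]),1) for d in(.037,-.037)])
i=np.hstack([cv2.resize(A['frame'][180:310,150:280,::-1],(400,400)),cv2.resize(B['frame'][130:260,120:250,::-1],(400,400))])
cv2.imwrite('pics/c4.png',i)
E
```

```text
15.0083 0.087657327750225 [-0.6 -0.1  0.1]
[array([214.8, 224.7]), array([217.2, 255.7])]
[array([200.8, 184.6]), array([206.6, 192.4])]
```

View pics/c4.png

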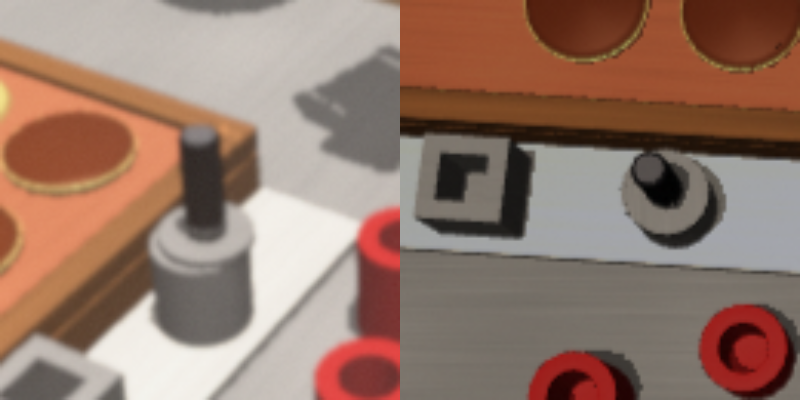

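View pics/top4.png

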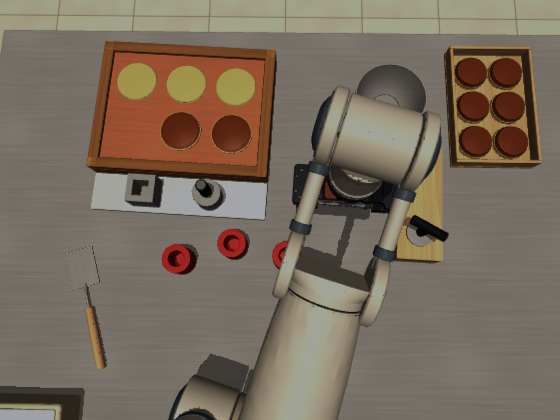

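The probe stands upright with its flange on the rim: the handle top is at about (201,184) in the top view, against a predicted (201,185). The plunger is unmoved at (421,232), and the gripper is clear.

```bash
python3 -c "
from station import r
print(r.hand_in(), r.sense()['clock'])"
```

```text
the job is handed in; nothing more can be done
the job is handed in; nothing more can be done
```

The probe is seated upright in the grey round well with its flange on the rim. I released it and handed the job in at about 15 s on the robot's clock, against the 40 s limit.

- **Lowering:** I lifted the probe straight out of the rest and lowered it in steps. First contact was about 6 N, at the expected home height (TCP z 0.281 m).
- **Final views:** The handle top was within about 1 px of its predicted place in the top view. The plunger still stood in the rest, the square tube and red cups were untouched, and the gripper was open and clear.
- **Small disagreement:** The side views suggest the flange sits a few mm off the well's centre. That is within the 13 mm of clearance around the stem, and I left it as it was.

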